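# Carry a freshly glazed tumbler on a free-running trolley to its kiln stilt

### The job

Lift the rail carrier by its handle and, with it up in the air, bring the free-running trolley with the freshly glazed tumbler to the middle of the rails and keep it balanced there, within 3 cm, for four seconds while the glaze is looked over. Then carry it across and lower it gently around the kiln stilt so that the four points lift the tumbler out of the trolley, leave the carrier standing there on the table, and let go. The glaze is soft: the trolley must never run against its end stops, the tumbler must not fall, be touched by the gripper or come down hard on the points, and the cups are to be left alone.

Things in the scene. Friction and masses are not known exactly. Their poses are not given: they have to be found in the camera images.
- carrier: loose rail carrier, 0.4 kg: two parallel steel rails 10 mm thick along its x (axes at y = +-36 mm, 40 mm above the underside, open between and below) join two upright wooden end boards 14 x 140 x 95 mm, centres at x = +-172 mm, on which it stands level. Handle arch over the middle, uprights at y = +-70 mm. Origin: centre of the underside, z up
- carrier_grip (a point): centre of the carrier's handle, 195 mm above its underside at x = y = 0: a level wooden bar along the carrier's y, 18 mm thick in x, 100 mm long, 26 mm high; pinch it across its thickness from above
- trolley (a joint): place of the trolley along the carrier's x, m: 0 = middle of the rails, end stops at +-0.12, starts at -0.08. An open aluminium frame 120 x 82 mm, 0.12 kg, running on the rails with almost no friction: about 9.8 m/s2 per radian of rail slope, from level rails it does not move. Four short pins carry the tumbler; stilt points pass up through it with 26 mm free either way along x
- tumbler: glazed white straight ceramic tumbler, 70 mm thick, 110 mm long, 0.3 kg nominal (may be a third more or less), lying loose on its side in the trolley, along the carrier's y, its centre 100 mm above the carrier's underside and over the trolley's middle. Origin at its centre, y along its length
- stilt: kiln stilt fixed to the table: terracotta base 100 x 44 x 14 mm (x, y, z) with four upright white points 8 mm thick at x = +-20 mm, y = +-15 mm, round tops 84.5 mm above the table. Lower the carrier around it with the rails along the stilt's x, either way round: the points then pass up between the rails (12 mm free at each side). Origin under the base's centre
- stilt_seat (a point): where the tumbler's centre is when it lies on the stilt's four points (along the stilt's y), 114 mm above the table, so 14 mm higher than in the trolley of the standing carrier
- small_cup: small unfired grey cup standing between carrier and stilt, 52 mm across the rim, 65 mm high, loose; origin under its foot. A bystander to leave alone
- cup_1: unfired grey cup beyond them, 72 mm across, 85 mm high, loose; origin under its foot. A bystander
- cup_2: another such cup, 72 mm across, 85 mm high, loose; origin under its foot. A bystander
There are look-alikes about, which are no part of the job. What is shaped like the tumbler but blue, red or turquoise is not meant.

How it is judged:
By the outcome, as a careful person would: the job done as asked, in the order asked, and still so for the second after the job is handed in, with the robot touching nothing.
It also fails if it takes over 64 s, if anything falls off the work surface, if the arm or the gripper's body presses on something with over 40 N, if the wrist force passes 120 N, or if a joint passes its speed limit or range.

### The arm

A 7-joint arm with a two-finger parallel gripper is mounted at the origin on the work surface. World frame = base frame: x ahead of the robot, y to its left, z up, the work surface at z = 0. Lengths are in m, angles in rad, forces in N, time in s.
With the tool pointing down it reaches from about 0.4 to 0.875 m from the base axis. Payload 19.3 kg.
Tool frame: the origin (TCP) lies at the very end of the fingers, on their centre line; the grasp point (between the pads) lies arm.grasp_offset behind it (arm.grasp_offset is the distance from the TCP to the grasp point, in m); z points along the fingers, y is the line along which they close (so a half turn about z gives the same grasp; the last joint's range is limited). The gripper opens to 85 mm and grips with 20 to 120 N. Pads are 22 mm wide; open, the fingers measure 114 mm over their backs; the gripper's body (76 mm by 85 mm) begins 54 mm behind the grasp point. The pads swing forward as they close: fully open they stand 13 mm farther back than shut.
Start: joints at [1.096, 0.521, -0.036, 1.599, 0.021, 1.021, -0.113], TCP at [0.246, -0.574, 0.231] pointing down, gripper open.
Joint ranges: [-2.91, 2.91], [-0.3, 2.13], [-1.5, 1.42], [0.17, 2.43], [-1.26, 4.41], [0.16, 1.93], [-2.52, 2.52]. Speed limits (rad/s): [1.89, 1.89, 2.39, 2.39, 3.01, 3.01, 3.01].

### API

Orientations are given as a rotation vector (axis times angle).
In Python, from cell import arm, optics gives the robot as it stands. The module is installed in compiled form; this text tells all that it offers. Calls block until the motion is done:
- arm.movep(position, orientation): joint-space move of the TCP to a pose.
- arm.move_l(position, attitude=None, vel=0.15, contact_N=None): straight line of the TCP; attitude=None keeps the orientation; vel is the mean speed in m/s. With contact_N (N) it stops when the force on the tool has changed by that much, and returns True; else False.
- arm.move_j(angles): joint-space move.
- arm.let_go() and arm.close_gripper(): open the fingers fully, or close them until they stop; the grip force is fixed at half the most.
- arm.dwell(seconds).
- arm.ik(position, orientation): joint angles nearest the present ones, or None.
- arm.sense(): the state.
- optics.read_camera(name): name is "side" or "top"; returns a dict with "pixels" (420x560x3 uint8, red, green, blue), "depth" (420x560 float32, m along the optical axis (not along the pixel's ray), 0 where there is no reading), "fx", "fy", "cx", "cy" (pixels), "k1" (the pictures are not rectified: a ray, as slopes to the right and down, at radius r is drawn at 1 + k1 r^2 times it, then the intrinsics apply), "R" (3x3) and "t" (3): a world point X has camera coordinates R X + t. Camera axes: x right, y down, z forward; pixel columns grow to the right and rows downward; lengths in m; the calibration is good to about 2 mm. A picture is of the moment at which its call begins.
A pose or a line that the arm cannot do raises arm.IKError and nothing moves.
- arm.job_done(): hands the job in; it is judged then, once.
The state is a dict: "time": time; "joint_positions": joint angles; "qd": joint speeds; "joint_torque": joint torques, N m; "ee_pos": TCP position; "tcp_rot": TCP orientation; "ft_force": force on the tool from outside, world axes, zero at the start; "wrist_torque": the same for the moment, N m; "width": finger opening in m; "finger_force": force on a finger pad.
Only numpy, scipy, OpenCV 4.12 (cv2) and the standard library are available. Lean on these libraries where they do the work, as an engineer would, in place of code of your own. Each camera call takes 0.05 s, during which the arm holds its last target. There are 200 camera calls.

## Working session

There is one attempt and no reset: what is moved stays moved. The work goes in short steps, each a Python script; the robot and the scene stay as the last script left them, time stands still between calls to the robot, and variables do not carry over. Pictures are saved under pics/ and viewed, at most 12 in all, crops included, and the job is handed in when it is done.

```bash
mkdir -p pics; ls; cat > h.py <<'E'
import numpy as np, cv2
from cell import arm, optics
def shot(n): return optics.read_camera(n)
def save(c,f): cv2.imwrite('pics/'+f,cv2.cvtColor(c['pixels'],cv2.COLOR_RGB2BGR))
def slopes(c,uv):
    uv=np.atleast_2d(np.asarray(uv,float)); d=(uv-[c['cx'],c['cy']])/[c['fx'],c['fy']]
    s=d.copy()
    for _ in range(20): s=d/(1+c['k1']*(s**2).sum(1,keepdims=True))
    return s
def rays(c,uv):
    s=slopes(c,uv); R=np.array(c['R']); t=np.array(c['t'])
    return -R.T@t, np.c_[s,np.ones(len(s))]@R
def plane(c,uv,z):
    o,d=rays(c,uv); return o+d*((z-o[2])/d[:,2])[:,None]
def deep(c,uv):
    uv=np.atleast_2d(uv).astype(int); z=c['depth'][uv[:,1],uv[:,0]]
    o,d=rays(c,uv); return o+d*z[:,None]
E
python3 - <<'E'
from h import *
print(arm.grasp_offset,{k:np.round(v,3) for k,v in arm.sense().items()})
for n in('top','side'):
    c=shot(n); save(c,n+'0.png'); np.save(n+'0.npy',c,allow_pickle=True)
    print(n,c['fx'],c['cx'],c['cy'],c['k1'],np.round(-np.array(c['R']).T@c['t'],3),np.round(c['R'],3).tolist())
E
```

```text
pics
0.0187 {'time': np.float64(0.0), 'joint_positions': array([ 1.096,  0.522, -0.036,  1.6  ,  0.021,  1.021, -0.113]), 'qd': array([ 0.001, -0.   , -0.   , -0.   ,  0.001,  0.001, -0.001]), 'joint_torque': array([-1.0000e-03, -9.2712e+01,  1.9790e+00, -3.6994e+01,  1.8000e-02,
        8.0000e-03, -0.0000e+00]), 'ee_pos': array([ 0.246, -0.574,  0.231]), 'tcp_rot': array([-3.076, -0.631,  0.   ]), 'ft_force': array([ 0.668, -0.174, -0.534]), 'wrist_torque': array([ 0.031, -0.041, -0.015]), 'finger_force': np.float64(0.0), 'width': np.float64(0.085)}
top 386.228897975897 277.4015579232519 211.94692058979012 -0.06760634552987993 [ 0.403 -0.148  1.029] [[-0.016, -1.0, -0.009], [-0.986, 0.017, -0.163], [0.164, 0.006, -0.987]]
side 505.6365435311845 274.39403595134246 202.73729087817347 0.027928168011388838 [0.118 0.979 0.806] [[-0.931, -0.365, -0.023], [-0.158, 0.457, -0.875], [0.33, -0.811, -0.483]]
```

View pics/top0.png

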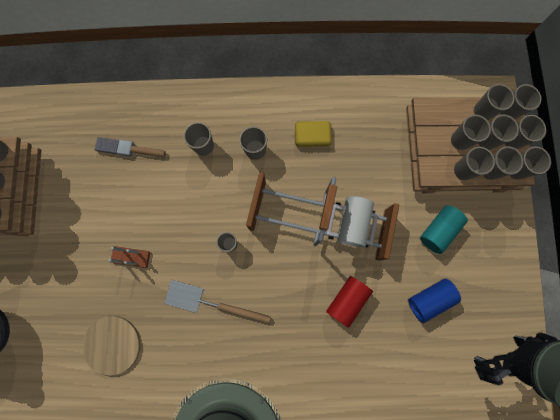

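View pics/side0.png

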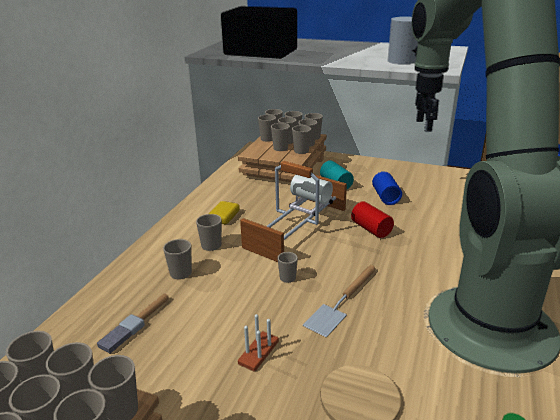

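Top: the carrier's boards are at about (257,201) and (388,232), the handle bar at (328,212), the tumbler at (357,221), the stilt at (130,257) and the small cup at (227,243). Side: the stilt is at (258,345), the carrier's near board at (262,240) and the white tumbler at (310,190).

```bash
python3 - <<'E'
from h import *
T=np.load('top0.npy',allow_pickle=True).item(); S=np.load('side0.npy',allow_pickle=True).item()
def cloud(c,box,rng):
    u0,v0,u1,v1=box; vv,uu=np.mgrid[v0:v1,u0:u1]; uv=np.c_[uu.ravel(),vv.ravel()]
    P=deep(c,uv); hsv=cv2.cvtColor(c['pixels'],cv2.COLOR_RGB2HSV)[uv[:,1],uv[:,0]]
    k=(P[:,2]>rng[0])&(P[:,2]<rng[1])&(c['depth'][uv[:,1],uv[:,0]]>0); return P[k],hsv[k],uv[k]
def rect(P,n):
    (c,s,a)=cv2.minAreaRect((P[:,:2]*1000).astype(np.float32)); print(n,len(P),np.round(c,1),np.round(s,1),round(a,1),'z',np.round(np.percentile(P[:,2],[5,50,95]),4))
for nm,c,b in(('T',T,(240,165,410,270)),('S',S,(230,155,350,265))):
    P,h,uv=cloud(c,b,(.19,.23)); rect(P,nm+' handle')
    br=(h[:,0]<15)&(h[:,1]>100); rect(P[br],nm+' handle brown')
    P,h,uv=cloud(c,b,(.085,.105)); br=(h[:,0]<15)&(h[:,1]>100); P=P[br]; rect(P,nm+' boards')
    L=P[P[:,1]>-.13+0*P[:,1]]; 
    d=cv2.kmeans(P[:,:2].astype(np.float32),2,None,(3,50,1e-6),5,cv2.KMEANS_PP_CENTERS)[1].ravel()
    for i in(0,1): rect(P[d==i],nm+' board%d'%i)
    P,h,uv=cloud(c,b,(.07,.15)); w=(h[:,1]<50)&(h[:,2]>140); rect(P[w],nm+' tumbler')
for nm,c,b in(('T',T,(100,235,165,280)),('S',S,(230,305,290,375))):
    P,h,uv=cloud(c,b,(.006,.022)); br=(h[:,0]<15)&(h[:,1]>100); rect(P[br],nm+' stilt base')
    P,h,uv=cloud(c,b,(.074,.095)); rect(P,nm+' pts'); print(np.round(P[:12],3).tolist())
for nm,c,b in(('T',T,(210,225,245,265)),('T1',T,(180,115,215,160)),('T2',T,(238,120,270,165))):
    P,h,uv=cloud(c,b,(.05,.1)); rect(P,nm+' cup')
def crop(c,b,f,k):
    u0,v0,u1,v1=b; cv2.imwrite('pics/'+f,cv2.resize(cv2.cvtColor(c['pixels'][v0:v1,u0:u1],cv2.COLOR_RGB2BGR),None,fx=k,fy=k,interpolation=cv2.INTER_CUBIC))
a=cv2.resize(T['pixels'][230:285,95:170],(750,550),interpolation=cv2.INTER_CUBIC)
cv2.imwrite('pics/st.png',a[:,:,::-1])
b=cv2.resize(S['pixels'][305:380,215:300],(680,600),interpolation=cv2.INTER_CUBIC); cv2.imwrite('pics/ss.png',b[:,:,::-1])
E
```

```text
T handle 424 [ 551. -253.] [ 18.1 122. ] 75.7 z [0.1937 0.2063 0.2087]
T handle brown 367 [ 550.6 -252.4] [17.3 98.8] 75.7 z [0.2022 0.2066 0.209 ]
T boards 659 [ 549.8 -253.2] [356.9 139.1] 75.8 z [0.0889 0.0935 0.0965]
T board0 306 [592.7 -86.9] [ 13.5 137.8] 75.8 z [0.0892 0.0934 0.096 ]
T board1 353 [ 507.9 -418.7] [ 15.3 139.1] 75.9 z [0.0886 0.0936 0.0968]
T tumbler 692 [ 533.4 -324.2] [ 42.9 109.5] 74.0 z [0.1256 0.1321 0.1351]
S handle 274 [ 548.  -248.5] [ 22.  127.2] 75.0 z [0.1913 0.2023 0.2091]
S handle brown 253 [ 542.7 -247.1] [ 22.  116.2] 75.0 z [0.1916 0.2029 0.2091]
S boards 387 [ 586.8 -329.6] [323.1 539.4] 24.7 z [0.0862 0.0923 0.0968]
S board0 160 [ 623.7 -515.7] [150.5 416.4] 74.5 z [0.0864 0.0911 0.0966]
S board1 227 [590.7 -83. ] [ 18.8 136.7] 77.8 z [0.0861 0.0931 0.0969]
S tumbler 298 [ 518.3 -304.3] [ 78.7 137.6] 53.6 z [0.0972 0.1272 0.1352]
T stilt base 456 [459.1 254.9] [100.8  44.4] 81.2 z [0.0084 0.0117 0.0147]
T pts 43 [458.8 253.8] [47.3 37.7] 80.7 z [0.0754 0.0804 0.0841]
[[0.479, 0.274, 0.083], [0.479, 0.272, 0.08], [0.479, 0.27, 0.079], [0.477, 0.275, 0.08], [0.476, 0.27, 0.084], [0.477, 0.27, 0.079], [0.477, 0.269, 0.076], [0.474, 0.275, 0.079], [0.474, 0.271, 0.083], [0.474, 0.269, 0.081], [0.474, 0.234, 0.08], [0.474, 0.231, 0.081]]
S stilt base 619 [458.5 257.9] [101.1  45.8] 80.7 z [0.0085 0.0126 0.0155]
S pts 75 [458.5 256.5] [48.4 38.8] 80.7 z [0.0752 0.0812 0.0843]
[[0.474, 0.231, 0.082], [0.47, 0.234, 0.086], [0.469, 0.232, 0.084], [0.472, 0.236, 0.084], [0.47, 0.233, 0.082], [0.468, 0.233, 0.083], [0.471, 0.238, 0.083], [0.469, 0.236, 0.082], [0.468, 0.235, 0.081], [0.471, 0.239, 0.081], [0.469, 0.238, 0.081], [0.467, 0.236, 0.079]]
T cup 125 [491.9 -11.2] [50.2 49.6] 44.7 z [0.0549 0.0624 0.0655]
T1 cup 359 [764.4  63. ] [69.5 70. ] 55.4 z [0.0522 0.074  0.0848]
T2 cup 333 [749.7 -81.8] [67.3 70.9] 89.7 z [0.0528 0.0749 0.0848]
```

View pics/st.png

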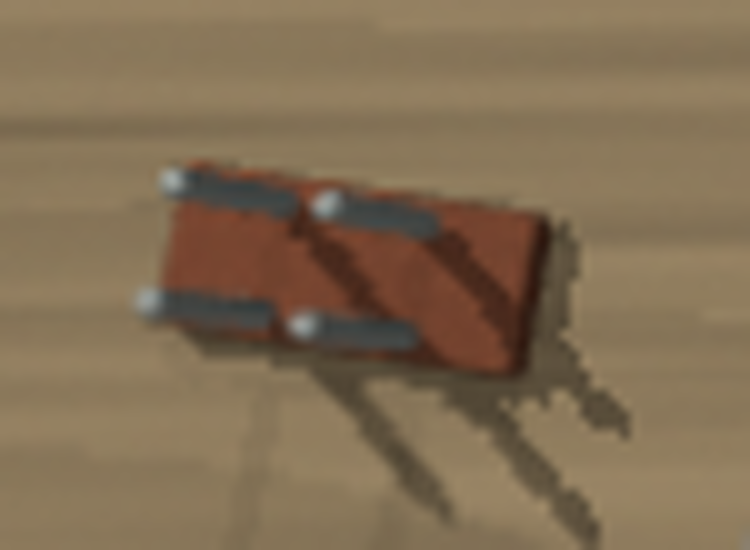

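View pics/ss.png

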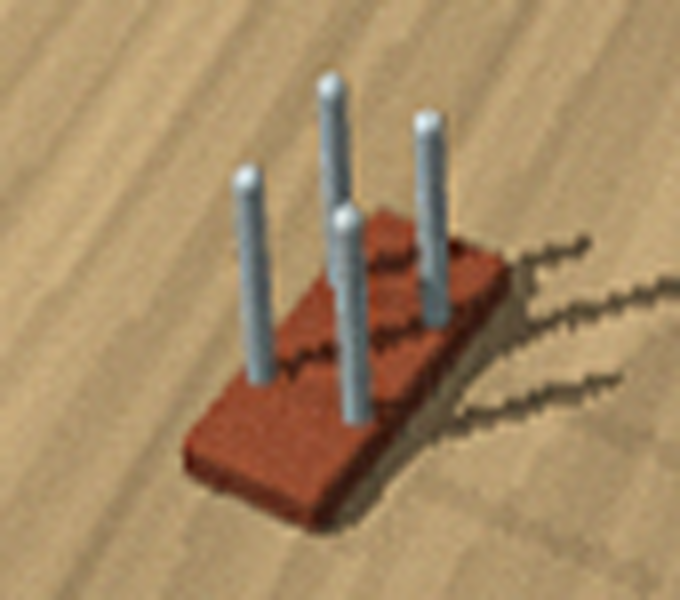

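Top crop: the four points' tips are at about (172,180), (327,205), (148,302) and (303,325). The side crop shows the same four tips. Carrier yaw is 75.7°, centre (0.550,-0.253). The stilt is at (0.459,0.255), yaw 81°.

```bash
cat >> h.py <<'E'
from scipy.spatial.transform import Rotation as Ro
# carrier pose -> tool: tool y along sg*carrier x ; pitch th>0: carrier +x end DOWN (rot about carrier +y)
SG=-1
def att(yaw,th=0.0):
    C=Ro.from_euler('z',yaw)*Ro.from_euler('y',th)
    M=np.array([[0,SG,0],[SG,0,0],[0,0,-1.]]).T  # columns: tool x,y,z in carrier
    M=np.column_stack([[0,SG,0],[SG,0,0],[0,0,-1]]).astype(float)
    return (C*Ro.from_matrix(M)).as_rotvec()
YC=np.radians(75.7); YS=np.radians(80.9)
GC=np.array([.5502,-.2528]); GS=np.array([.4588,.2553])
E
python3 - <<'E'
import h; from h import *
for sg in(1,-1):
    h.SG=sg
    for g,y in((GC,YC),(GS,YS),(GS,YS+np.pi),((GC+GS)/2,YC)):
        for z in(.176,.34): 
            q=arm.ik([*g,z],h.att(y)); print(sg,g,z,None if q is None else np.round(q,2))
h.SG=-1
arm.movep([*GC,.28],h.att(YC)); s=arm.sense(); print(s['time'],s['ee_pos'])
t=[]
for i in range(30): arm.dwell(.01); s=arm.sense(); t.append([*s['ft_force'],*s['wrist_torque']])
print('mean',np.round(np.mean(t,0),3),'std',np.round(np.std(t,0),4),arm.sense()['time'])
T=shot('top'); save(T,'top1.png')
E
```

```text
1 [ 0.5502 -0.2528] 0.176 [ 0.78  0.63 -0.66  1.68  0.45  0.99  1.28]
1 [ 0.5502 -0.2528] 0.34 [ 0.79  0.47 -0.69  1.49  0.3   1.3   1.4 ]
1 [0.4588 0.2553] 0.176 [ 0.24  0.8  -1.32  1.88  0.85  1.18  0.03]
1 [0.4588 0.2553] 0.34 [ 0.23  0.47 -1.2   1.68  0.45  1.31  0.36]
1 [0.4588 0.2553] 0.176 [-0.9   0.46  0.38  1.93 -0.24  0.79 -2.12]
1 [0.4588 0.2553] 0.34 [-0.92  0.27  0.38  1.73 -0.11  1.16 -2.24]
1 [0.5045  0.00125] 0.176 [ 0.46  0.5  -0.77  1.94  0.45  0.88  0.77]
1 [0.5045  0.00125] 0.34 [ 0.54  0.3  -0.83  1.73  0.24  1.21  0.97]
-1 [ 0.5502 -0.2528] 0.176 [ 0.31  0.55  0.03  1.71 -0.02  0.88 -1.47]
-1 [ 0.5502 -0.2528] 0.34 [ 0.34  0.4  -0.01  1.51  0.    1.23 -1.49]
-1 [0.4588 0.2553] 0.176 [-0.9   0.46  0.38  1.93 -0.24  0.79 -2.12]
-1 [0.4588 0.2553] 0.34 [-0.92  0.27  0.38  1.73 -0.11  1.16 -2.24]
-1 [0.4588 0.2553] 0.176 [ 0.24  0.8  -1.32  1.88  0.85  1.18  0.03]
-1 [0.4588 0.2553] 0.34 [ 0.23  0.47 -1.2   1.68  0.45  1.31  0.36]
-1 [0.5045  0.00125] 0.176 [ 0.02  0.41 -0.19  1.96  0.11  0.78 -2.04]
-1 [0.5045  0.00125] 0.34 [ 0.17  0.24 -0.35  1.75  0.09  1.17 -2.03]
1.7333 [ 0.54967358 -0.2538359   0.27988326]
mean [ 0.01   0.03   0.094 -0.003  0.007  0.002] std [0.5313 0.3943 0.6844 0.0269 0.0323 0.0268] 1.9833
```

View pics/top1.png

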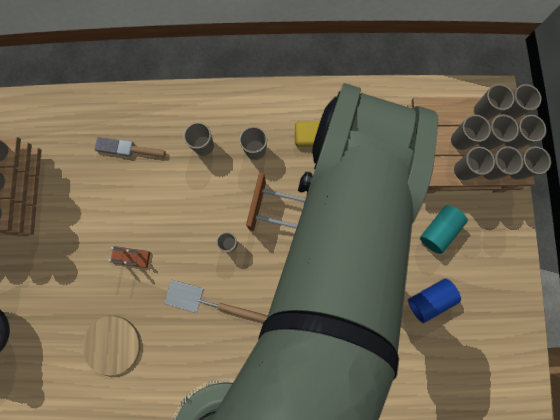

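The arm hides the carrier from the top camera, so the trolley must be followed with the side camera and the wrist torque. I'll test the timing of small moves, then descend and grip.

```bash
python3 - <<'E'
from h import *
p=[*GC,.28]
st=arm.sense; print([np.round(st()['wrist_torque'],3).tolist() for _ in range(3)])
for th,v in((.02,.15),(.01,.5),(.011,.15),(0,.15)):
    t0=st()['time']; arm.move_l(p,att(YC,th),vel=v); s=st(); 
    e=(Ro.from_rotvec(s['tcp_rot'])*Ro.from_rotvec(att(YC,0)).inv()).as_rotvec(); print(th,v,'dt',s['time']-t0,np.round(e,4),np.abs(s['qd']).max())
t0=st()['time']; arm.move_l([GC[0],GC[1]+.002,.28],att(YC,.02),vel=.5); print('short',st()['time']-t0)
t0=st()['time']; arm.movep([*GC,.28],att(YC,0)); print('movep',st()['time']-t0)
arm.dwell(.2);s=st(); print(s['ee_pos'],(Ro.from_rotvec(s['tcp_rot'])*Ro.from_rotvec(att(YC,0)).inv()).as_rotvec())
t0=st()['time']; arm.move_l([*GC,.1765],att(YC),vel=.1); print('down',st()['time']-t0,st()['ee_pos'],st()['ft_force'])
t0=st()['time']; arm.close_gripper(); s=st();print('grip',s['time']-t0,s['width'],s['finger_force'],s['ee_pos'],s['time'])
t=[]
for i in range(30): arm.dwell(.01); s=st(); t.append([*s['ft_force'],*s['wrist_torque']])
print('mean',np.round(np.mean(t,0),3)); s=st();print(s['ee_pos'],(Ro.from_rotvec(s['tcp_rot'])*Ro.from_rotvec(att(YC,0)).inv()).as_rotvec())
c=shot('side'); save(c,'side1.png'); np.save('side1.npy',c,allow_pickle=True)
E
```

```text
[[-0.019, -0.021, 0.035], [-0.019, -0.021, 0.035], [-0.019, -0.021, 0.035]]
0.02 0.15 dt 0.25 [-0.0192  0.0049  0.0007] 0.007270714639688506
0.01 0.5 dt 0.25 [-0.0094  0.0024 -0.0006] 0.005575922941615309
0.011 0.15 dt 0.25 [-0.0107  0.0027  0.0001] 0.0037281197073051452
0 0.15 dt 0.25 [ 0.0001 -0.0001 -0.0004] 0.006132670707891911
short 0.25
movep 0.25
[ 0.55021479 -0.25273682  0.28001086] [-1.15295529e-04  1.13568029e-05  5.00937703e-05]
down 1.1833999999999998 [ 0.55050514 -0.25292564  0.17710764] [-0.42887107 -0.22640642 -0.2694056 ]
grip 0.6333000000000002 0.017256704587335765 59.97975826263428 [ 0.55058286 -0.2524891   0.17683823] 5.55
mean [ 0.532  3.14   5.673  0.641 -0.09  -0.045]
[ 0.55055872 -0.25252645  0.17680467] [ 0.00018584 -0.00071377  0.00024752]
```

View pics/side1.png

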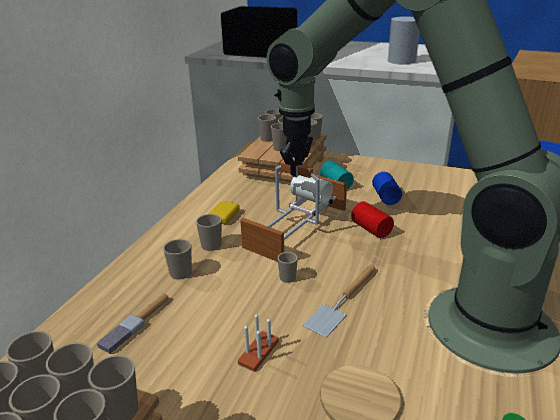

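Gripped: the width is 17 mm. The side view still sees the tumbler through the arch, at about (310,188). Next I'll build the trolley tracker from side-view depth and check it on this picture.

```bash
cat >> h.py <<'E'
def track(c,s,xpred=None):
    """tumbler centre in the carrier frame (x) from white pixels of the side view"""
    Rt=Ro.from_rotvec(s['tcp_rot']); M=np.column_stack([[0,SG,0],[SG,0,0],[0,0,-1]]).astype(float)
    C=Rt.as_matrix()@M.T                                   # carrier axes in world
    o=np.array(s['ee_pos'])-C@[0,0,.1763]                   # carrier origin
    hsv=cv2.cvtColor(c['pixels'],cv2.COLOR_RGB2HSV)
    m=(hsv[...,1]<60)&(hsv[...,2]>110)&(c['depth']>.2)
    v,u=np.nonzero(m); P=(deep(c,np.c_[u,v])-o)@C
    k=(abs(P[:,1])<.048)&(P[:,2]>.11)&(P[:,2]<.14)&(abs(P[:,0])<.18); P=P[k]
    if len(P)<15: return None,len(P),0
    dz=np.clip(P[:,2]-.1,0,.0349); x=P[:,0]-np.sqrt(.035**2-dz**2)*np.where(dz<.033,1,0)
    return np.median(x[dz<.033]) if (dz<.033).sum()>8 else np.median(x),len(P),np.std(x)
E
python3 - <<'E'
from h import *
c=np.load('side1.npy',allow_pickle=True).item(); s=arm.sense(); print(track(c,s),s['time'])
E
```

```text
(np.float64(-0.08428619581976304), 200, np.float64(0.00733120912633946)) 5.85
```

```bash
cat > ctl.py <<'E'
from h import *
import pickle,os
H=.076 # tumbler centre below TCP
class Ctl:
    """trolley along the rails, absolute along rail direction n: state [X, V, tilt bias]"""
    def __init__(s,p,yaw,x0=-.08):
        s.p=np.array(p,float); s.yaw=yaw; s.th=0.; s.f=np.array([x0,0,0.]); s.P=np.diag([1e-5,1e-6,9e-6])
        s.t=arm.sense()['time']; s.log=[]
    def step(s,p,yaw,th,T=.25,look=True):
        p=np.array(p,float); n=np.array([np.cos(yaw),np.sin(yaw)])
        d=np.linalg.norm(p-s.p); arm.move_l(p,att(yaw,th),vel=max(d/T,.01) if d>1e-4 else .15)
        a=arm.sense(); dt=a['time']-s.t; thm=(s.th+th)/2 if s.t<a['time'] else th
        # f[0]=x relative to carrier; carrier shift along n and the swing H*dth move the rails under the trolley
        F=np.array([[1,dt,4.9*dt*dt],[0,1,9.8*dt],[0,0,1]])
        dp=(p-s.p)[:2]@n
        s.f=F@s.f+np.array([4.9*dt*dt,9.8*dt,0])*thm; s.f[0]+=H*(th-s.th)-dp   # f[1] = world speed along n
        s.P=F@s.P@F.T+np.diag([1e-6,2e-6,1e-7])
        s.p=p; s.yaw=yaw; s.th=th; s.t=a['time']; z=None
        if look:
            c=shot('side'); x,k,sd=track(c,a)
            if x is not None:
                z=x+.004; r=z-s.f[0]; S=s.P[0,0]+(.0025)**2; K=s.P[:,0]/S
                s.f=s.f+K*r; s.P=s.P-np.outer(K,s.P[0])
        s.log.append((round(s.t,2),None if z is None else round(z*1e3,1),*np.round(s.f*1e3,1),round(th*1e3,1),np.round(np.array(a['ee_pos'])*1e3).astype(int).tolist()))
    def theta(s,vref=0.,aref=0.,w=1.2,lim=.03,xref=0.):
        x,v,b=s.f; x=x-xref+ (v-vref)*.15
        return float(np.clip((aref-w*w*x-1.9*w*(v-vref))/9.8-b,-lim,lim))
    def save(s): pickle.dump(s.__dict__,open('ctl.pkl','wb'))
    @staticmethod
    def load():
        o=Ctl.__new__(Ctl); o.__dict__.update(pickle.load(open('ctl.pkl','rb'))); o.log=[]; return o
    def show(s):
        for l in s.log: print(*l)
E
python3 - <<'E'
from ctl import *
s=arm.sense(); c=Ctl([*GC,.1765],YC)
try:
    c.step([*GC,.19],YC,.008)
    for i in range(8): c.step([*GC,.19+.006*(i+1)],YC,c.theta())
finally: c.save(); c.show(); print(arm.sense()['wrist_torque'],arm.sense()['ft_force'])
E
```

```text
6.25 -77.4 -77.1 14.3 -0.3 8.0 [550, -253, 190]
6.7 -65.9 -65.6 41.5 -1.1 8.0 [550, -253, 196]
7.15 -45.9 -45.7 52.6 -1.3 0.2 [550, -253, 202]
7.6 -30.6 -29.9 30.3 -1.6 -5.4 [550, -253, 208]
8.05 -25.5 -24.5 3.0 -1.9 -1.7 [550, -253, 214]
8.5 -22.7 -22.8 1.7 -1.9 4.8 [550, -253, 220]
8.95 -12.7 -14.4 20.7 -1.5 4.8 [550, -253, 226]
9.4 2.6 0.6 29.2 -1.0 -1.7 [550, -253, 232]
9.85 13.3 12.0 11.8 -0.7 -6.6 [550, -253, 238]
[-0.06243769  0.05370614 -0.04097959] [ 0.06307504  0.10649323 -7.38936111]
```

```bash
sed -i 's/w=1.2,lim/w=.85,lim/; s/(v-vref)\*.15/(v-vref)*.25/' ctl.py
python3 - <<'E'
from ctl import *
c=Ctl.load()
try:
    for i in range(14):
        z=min(c.p[2]+.0125,.325); c.step([*GC,z],YC,c.theta())
finally: c.save(); c.show()
E
```

```text
10.3 15.3 14.6 -8.0 -0.5 -2.4 [550, -253, 251]
10.75 16.0 14.5 -7.5 -0.1 0.9 [550, -253, 263]
11.2 18.6 16.8 1.9 0.3 0.4 [550, -253, 276]
11.65 22.7 21.3 5.7 0.7 -1.9 [550, -253, 288]
12.1 25.5 24.6 0.8 0.9 -3.3 [550, -253, 301]
12.55 24.0 23.7 -7.6 1.0 -2.9 [550, -253, 313]
13.0 20.9 20.5 -10.9 1.1 -1.4 [550, -253, 325]
13.3 18.1 17.8 -9.9 1.2 -0.6 [550, -253, 325]
13.6 16.3 15.9 -7.2 1.2 -0.7 [550, -253, 325]
13.9 14.9 14.5 -5.1 1.3 -1.1 [550, -253, 325]
14.2 13.2 13.2 -4.7 1.3 -1.4 [550, -253, 325]
14.5 11.7 11.7 -5.0 1.3 -1.4 [550, -253, 325]
14.8 10.2 10.2 -5.1 1.3 -1.3 [550, -253, 325]
15.1 8.4 8.5 -5.1 1.3 -1.1 [550, -253, 325]
```

```bash
python3 - <<'E'
from ctl import *
c=Ctl.load()
try:
    for i in range(14): c.step([*GC,.325],YC,c.theta())
finally: c.save(); c.show()
k=shot('side'); save(k,'side2.png')
E
```

```text
15.4 7.2 7.2 -4.3 1.3 -1.0 [550, -253, 325]
15.7 6.0 6.0 -3.5 1.3 -1.1 [550, -253, 325]
16.0 4.5 4.7 -3.4 1.3 -1.1 [550, -253, 325]
16.3 2.9 3.2 -3.6 1.2 -1.0 [550, -253, 325]
16.6 1.4 1.7 -3.5 1.1 -0.8 [550, -253, 325]
16.9 -0.3 0.1 -3.4 1.1 -0.6 [550, -253, 325]
17.2 -1.2 -1.0 -2.4 1.0 -0.4 [550, -253, 325]
17.5 -2.0 -1.9 -1.3 1.0 -0.5 [550, -253, 325]
17.8 -2.4 -2.3 -0.4 1.0 -0.6 [550, -253, 325]
18.1 -2.7 -2.6 0.1 0.9 -0.7 [550, -253, 325]
18.4 -3.2 -3.0 -0.2 0.9 -0.7 [550, -253, 325]
18.7 -4.0 -3.7 -0.7 0.8 -0.6 [550, -253, 325]
19.0 -4.2 -4.0 -0.4 0.8 -0.4 [550, -253, 325]
19.3 -4.5 -4.3 0.2 0.7 -0.4 [550, -253, 325]
```

View pics/side2.png

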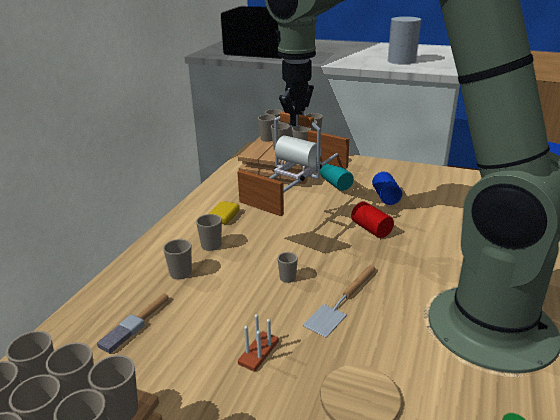

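The tumbler sits in the middle under the handle at about (295,152), and it held within 1 cm for over 4 s. Now the transport, with tilt feedforward.

```bash
python3 - <<'E'
from ctl import *
c=Ctl.load()
p0=np.array([*GC,.325]); p1=np.array([*GS,.325]); Tt=14.; t0=c.t; n=np.array([np.cos(YC+.045),np.sin(YC+.045)]); D=(p1-p0)[:2]@n
mj=lambda u:10*u**3-15*u**4+6*u**5
mv=lambda u:(30*u**2-60*u**3+30*u**4); ma=lambda u:60*u-180*u**2+120*u**3
per=.45
try:
    while c.t-t0<Tt+3:
        u=np.clip((c.t-t0)/Tt,0,1); u1=np.clip((c.t+per-t0)/Tt,0,1); um=(u+u1)/2
        th=c.theta(D/Tt*mv(u),D/Tt**2*ma(um)); told=c.t
        c.step(p0+mj(u1)*(p1-p0),YC+mj(u1)*(YS-YC),th); per=.7*per+.3*(c.t-told)
        if c.t-t0>Tt and abs(c.f[0])<.006 and abs(c.f[1])<.004: break
finally: c.save(); c.show()
np.save('side3.npy',shot('side'),allow_pickle=True); np.save('top3.npy',shot('top'),allow_pickle=True)
for n in('side','top'): save(np.load(n+'3.npy',allow_pickle=True).item(),n+'3.png')
E
```

```text
19.65 -4.4 -4.3 1.4 0.7 -0.2 [550, -253, 325]
19.95 -4.3 -4.3 3.0 0.7 0.0 [550, -252, 325]
20.26 -4.0 -4.0 5.4 0.7 0.2 [550, -251, 325]
20.65 -2.9 -2.9 8.9 0.7 0.3 [550, -249, 325]
21.1 -2.7 -2.4 12.5 0.6 0.5 [549, -245, 325]
21.55 -3.0 -2.9 17.6 0.6 1.0 [547, -237, 325]
22.0 -3.5 -3.4 24.4 0.5 1.3 [546, -227, 325]
22.45 -4.0 -3.8 31.4 0.5 1.2 [543, -213, 325]
22.9 -3.6 -3.5 38.6 0.5 1.2 [540, -197, 325]
23.35 -3.9 -3.6 44.2 0.4 0.9 [537, -177, 325]
23.8 -4.2 -3.9 48.9 0.3 1.0 [533, -155, 325]
24.25 -3.5 -3.5 54.8 0.3 1.0 [528, -131, 325]
24.7 -1.6 -1.9 61.0 0.4 0.6 [523, -104, 325]
25.15 0.1 -0.1 64.3 0.4 -0.2 [518, -76, 325]
25.6 2.0 1.8 65.4 0.5 -0.6 [513, -46, 325]
26.05 3.3 3.1 65.4 0.5 -0.8 [508, -16, 325]
26.5 4.4 4.1 64.9 0.6 -1.0 [502, 15, 325]
26.95 6.0 5.5 64.5 0.7 -1.3 [497, 45, 325]
27.4 6.4 6.2 61.7 0.8 -1.9 [491, 75, 325]
27.85 6.6 6.4 57.4 0.8 -2.1 [486, 103, 325]
28.3 6.7 6.4 53.1 0.9 -2.1 [481, 130, 325]
28.75 6.5 6.2 48.6 1.0 -2.3 [477, 155, 325]
29.2 5.8 5.7 42.7 1.0 -2.5 [473, 177, 325]
29.65 4.2 4.3 35.6 1.0 -2.5 [469, 197, 325]
30.1 2.7 2.8 29.2 1.0 -2.2 [466, 214, 325]
30.55 1.2 1.3 23.5 0.9 -2.1 [464, 228, 325]
31.0 -0.4 -0.2 17.5 0.9 -2.1 [462, 238, 325]
31.45 -1.8 -1.6 11.8 0.8 -1.9 [460, 246, 325]
31.9 -3.2 -2.9 6.7 0.8 -1.6 [460, 251, 325]
32.35 -4.5 -4.2 2.8 0.7 -1.2 [459, 254, 325]
32.67 -4.7 -4.7 1.6 0.7 -0.8 [459, 255, 325]
32.98 -4.2 -4.3 1.6 0.7 -0.7 [459, 255, 325]
33.27 -3.9 -3.9 1.4 0.7 -0.7 [459, 255, 325]
33.58 -3.3 -3.4 1.5 0.7 -0.7 [459, 255, 325]
```

View pics/side3.png

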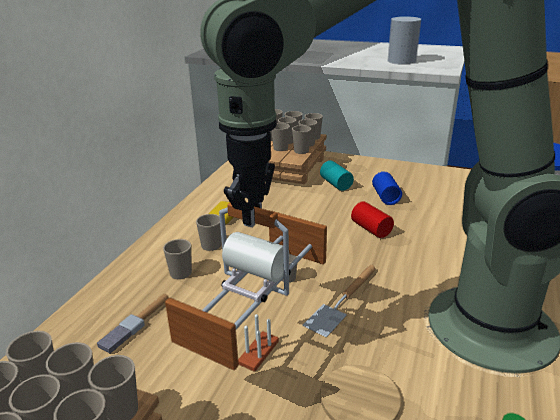

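View pics/top3.png

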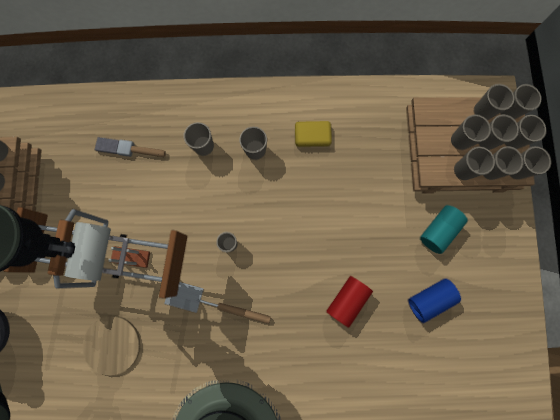

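Top: the carrier hangs over the stilt, which shows at (130,257) between the rails. The spatula blade is close, at (185,295), and the left pallet is at (35,190). I'll check the footprint clearances and the carrier's true pose before lowering.

```bash
python3 - <<'E'
from h import *
T0=np.load('top0.npy',allow_pickle=True).item(); T=np.load('top3.npy',allow_pickle=True).item(); S=np.load('side3.npy',allow_pickle=True).item()
def pc(c):
    vv,uu=np.mgrid[0:420,0:560]; uv=np.c_[uu.ravel(),vv.ravel()]; P=deep(c,uv); P[c['depth'].ravel()<=0]=np.nan
    return P,cv2.cvtColor(c['pixels'],cv2.COLOR_RGB2HSV).reshape(-1,3)
C=np.column_stack([[np.cos(YS),np.sin(YS)],[-np.sin(YS),np.cos(YS)]])
# what stands in the boards' footprints at the stilt (initial picture, stilt frame)
P,h=pc(T0); L=(P[:,:2]-GS)@C; ok=np.isfinite(P[:,2])
for sx in(1,-1):
    k=ok&(abs(L[:,0]-sx*.172)<.03)&(abs(L[:,1])<.095)
    q=k&(P[:,2]>.008); print('foot',sx,k.sum(),q.sum(),'zmax',np.round(np.nanmax(P[k,2]),3), np.round(np.c_[L,P[:,2]][q][:6],3).tolist())
k=ok&(P[:,2]>.006)&(abs(L[:,0])<.3)&(abs(L[:,1])<.2)&~((abs(L[:,0])<.06)&(abs(L[:,1])<.04)); print('near x-range',k.sum()); 
b=(h[:,1]<70)&ok&(abs(L[:,0]+.172)<.05)&(abs(L[:,1])<.16)&(h[:,2]>110); print('grey blade',b.sum(),np.round(np.percentile(L[b],[2,98],0),3).tolist() if b.sum() else '')
for i in range(0,k.sum(),max(1,k.sum()//12)): print(np.round(np.c_[L,P[:,2]][k][i],3),end=' ')
print()
# carrier now
s=arm.sense(); o=np.array(s['ee_pos'])-[0,0,.1763]; print('o',o)
for nm,c in(('T',T),('S',S)):
    P,h=pc(c); L=(P[:,:2]-o[:2])@C; z=P[:,2]-o[2]; br=(h[:,0]<15)&(h[:,1]>100)&np.isfinite(z)
    for sx in(1,-1):
        k=br&(abs(L[:,0]-sx*.172)<.03)&(abs(L[:,1])<.1)&(z>.083)&(z<.11)
        if k.sum()>10: print(nm,'board',sx,k.sum(),'edges x',np.round(np.percentile(L[k,0],[5,50,95]),4),'y',np.round(np.percentile(L[k,1],[1,99]),4),'z98',np.round(np.percentile(z[k],98),4), 'slope',np.round(np.polyfit(L[k,1],L[k,0],1)[0],4))
    k=(h[:,1]<60)&(h[:,2]>110)&(abs(L[:,0])<.06)&(abs(L[:,1])<.08)&(z>.115)&(z<.145); print(nm,'tumbler',k.sum(),np.round(np.percentile(L[k],[2,50,98],0),4).tolist())
E
```

```text
foot 1 1447 0 zmax 0.004 []
foot -1 1609 0 zmax 0.007 []
near x-range 2955
grey blade 810 [[-0.205, 0.047], [-0.124, 0.113]]
[ 0.297 -0.197  0.133] [ 0.295 -0.171  0.043] [ 0.29  -0.121  0.133] [ 0.289 -0.119  0.045] [ 0.286 -0.078  0.131] [ 0.277 -0.063  0.122] [ 0.272 -0.045  0.13 ] [ 0.273 -0.029  0.116] [-0.256 -0.096  0.054] [-0.221  0.086  0.008] [0.001 0.167 0.008] [0.017 0.188 0.011] [-0.054  0.2    0.008] 
o [0.45877743 0.25530118 0.14869344]
T board 1 90 edges x [0.1626 0.1657 0.1727] y [-0.0684  0.0684] z98 0.0942 slope -0.0063
T board -1 497 edges x [-0.1811 -0.1756 -0.1686] y [-0.0676  0.0671] z98 0.0953 slope -0.0044
T tumbler 1179 [[-0.03, -0.0533], [-0.0093, -0.0036], [0.0197, 0.0526]]
S board 1 712 edges x [0.1672 0.1753 0.178 ] y [-0.0658  0.0697] z98 0.0963 slope -0.0005
S board -1 347 edges x [-0.1762 -0.1679 -0.1648] y [-0.0438  0.0702] z98 0.0965 slope -0.0045
S tumbler 1204 [[-0.0198, -0.0552], [0.0101, 0.0033], [0.0259, 0.0683]]
```

```bash
python3 - <<'E'
from h import *
T0=np.load('top0.npy',allow_pickle=True).item()
C=np.column_stack([[np.cos(YS),np.sin(YS)],[-np.sin(YS),np.cos(YS)]])
for nm,box in(('top',(160,278,208,315)),('side',(298,298,352,338))):
    c=np.load(nm+'0.npy',allow_pickle=True).item(); h=cv2.cvtColor(c['pixels'],cv2.COLOR_RGB2HSV); u0,v0,u1,v1=box
    m=np.zeros(h.shape[:2],np.uint8); m[v0:v1,u0:u1]=((h[v0:v1,u0:u1,1]<75)&(h[v0:v1,u0:u1,2]>100))*255
    m=cv2.morphologyEx(m,cv2.MORPH_OPEN,np.ones((3,3)))
    k=max(cv2.findContours(m,cv2.RETR_EXTERNAL,cv2.CHAIN_APPROX_NONE)[0],key=cv2.contourArea)[:,0]
    for z in(.004,):
        W=plane(c,k,z); L=(W[:,:2]-GS)@C; r=cv2.minAreaRect((L*1000).astype(np.float32)); print(nm,np.round(r[0],1),np.round(r[1],1),r[2],np.round(cv2.boxPoints(r)).tolist())
        f=abs(L[:,0]+.172)<.009; print('miny in footprint',L[f,1].min() if f.any() else None)
    P=deep(c,k); print('z',np.percentile(P[:,2],[10,50,90]))
E
```

```text
top [-160.8   79.1] [66.8 92.7] 83.70297241210938 [[-211.0, 51.0], [-118.0, 41.0], [-111.0, 107.0], [-203.0, 117.0]]
miny in footprint 0.04700761155082134
z [-0.00293526 -0.00052977  0.00308444]
side [-157.7   80.3] [65.4 92.5] 83.40694427490234 [[-207.0, 53.0], [-115.0, 42.0], [-108.0, 107.0], [-200.0, 118.0]]
miny in footprint 0.04814416758615008
z [0.00044913 0.00261143 0.0053061 ]
```

The spatula blade overlaps the −x board's footprint corner by about 23 mm. I need its thickness to decide how to stand the carrier.

```bash
python3 - <<'E'
from h import *
for nm,box in(('top',(160,278,208,315)),('side',(298,298,352,338))):
    c=np.load(nm+'0.npy',allow_pickle=True).item(); h=cv2.cvtColor(c['pixels'],cv2.COLOR_RGB2HSV); u0,v0,u1,v1=box
    m=np.zeros(h.shape[:2],np.uint8); m[v0:v1,u0:u1]=((h[v0:v1,u0:u1,1]<75)&(h[v0:v1,u0:u1,2]>100))*255
    m=cv2.morphologyEx(m,cv2.MORPH_OPEN,np.ones((3,3))); k=max(cv2.findContours(m,cv2.RETR_EXTERNAL,cv2.CHAIN_APPROX_NONE)[0],key=cv2.contourArea)
    b=np.zeros_like(m); cv2.drawContours(b,[k],-1,255,-1)
    ins=cv2.erode(b,np.ones((5,5))); ring=cv2.dilate(b,np.ones((13,13)))-cv2.dilate(b,np.ones((5,5)))
    g=lambda M:(lambda v:deep(c,np.c_[v[1],v[0]]))(np.nonzero(M))
    I,Rg=g(ins>0),g(ring>0); Rg=Rg[abs(Rg[:,2])<.008]
    A=np.linalg.lstsq(np.c_[Rg[:,:2],np.ones(len(Rg))],Rg[:,2],rcond=None)[0]
    r=I[:,2]-np.c_[I[:,:2],np.ones(len(I))]@A; print(nm,len(I),len(Rg),'blade above table mm',np.round(1e3*np.array([np.median(r),r.mean(),r.std()/len(r)**.5,np.median(Rg[:,2])]),2))
E
```

```text
top 623 686 blade above table mm [ 2.86  9.53  3.29 -1.86]
side 510 721 blade above table mm [3.52 5.13 1.59 0.06]
```

The blade is about 3 mm thick. Yawing or shifting far enough to clear it would spoil the seating, while a 3 mm edge under one corner gives a tilt of 10 mrad at most. So I lower straight, centred and with contact sensing, first to just above the points.

```bash
python3 - <<'E'
from ctl import *
c=Ctl.load()
try:
    while c.p[2]>.2351: c.step([*GS,max(c.p[2]-.013,.235)],YS,c.theta())
    while c.t<44:
        c.step([*GS,.235],YS,c.theta(w=1.))
        if abs(c.f[0])<.003 and abs(c.f[1])<.003: break
finally: c.save(); c.show()
E
```

```text
34.12 -2.6 -2.6 1.4 0.7 -0.7 [459, 255, 312]
34.58 -2.0 -2.0 1.3 0.7 -0.8 [459, 255, 299]
35.02 -2.0 -1.9 0.4 0.7 -0.8 [459, 255, 286]
35.48 -1.7 -1.7 0.3 0.7 -0.6 [459, 255, 273]
35.92 -1.5 -1.5 0.6 0.7 -0.6 [459, 255, 260]
36.38 -1.1 -1.1 0.9 0.7 -0.6 [459, 255, 247]
36.83 -0.5 -0.6 1.0 0.7 -0.7 [459, 255, 235]
37.12 -0.3 -0.3 0.7 0.7 -0.9 [459, 255, 235]
```

```bash
python3 - <<'E'
from ctl import *
c=Ctl.load()
F=[]
try:
    while c.p[2]>.2001: c.step([*GS,max(c.p[2]-.009,.2)],YS,c.theta()); 
    while c.p[2]>.1841:
        th=c.theta() if c.p[2]>.194 else -c.f[2]
        c.step([*GS,c.p[2]-.002],YS,float(np.clip(th,-.003,.003))); F.append((round(c.p[2],4),np.round(arm.sense()['ft_force'][2],1)))
finally: c.save(); c.show(); print(F)
k=shot('side'); save(k,'side4.png')
E
```

```text
37.58 -0.3 -0.2 -0.0 0.7 -0.8 [459, 255, 226]
38.02 -0.3 -0.3 -0.2 0.7 -0.7 [459, 255, 217]
38.48 -0.1 -0.2 0.2 0.7 -0.6 [459, 255, 208]
38.92 -0.5 -0.4 -0.2 0.7 -0.7 [459, 255, 200]
39.33 -0.1 -0.2 0.3 0.7 -0.6 [459, 255, 198]
39.73 0.2 0.2 0.7 0.7 -0.7 [459, 255, 196]
40.12 0.0 0.1 0.0 0.7 -0.8 [459, 255, 194]
40.52 1.0 0.8 0.7 0.7 -0.7 [459, 255, 192]
40.92 3.1 2.6 2.9 0.9 -0.7 [459, 255, 190]
41.33 5.3 4.8 4.7 1.0 -0.9 [459, 255, 188]
41.73 7.0 6.9 5.1 1.0 -1.0 [459, 255, 186]
42.12 8.3 8.5 4.5 1.0 -1.0 [459, 255, 184]
[(np.float64(0.198), np.float64(-6.9)), (np.float64(0.196), np.float64(-6.3)), (np.float64(0.194), np.float64(-7.5)), (np.float64(0.192), np.float64(-6.7)), (np.float64(0.19), np.float64(-4.2)), (np.float64(0.188), np.float64(-4.4)), (np.float64(0.186), np.float64(-5.3)), (np.float64(0.184), np.float64(-4.5))]
```

View pics/side4.png

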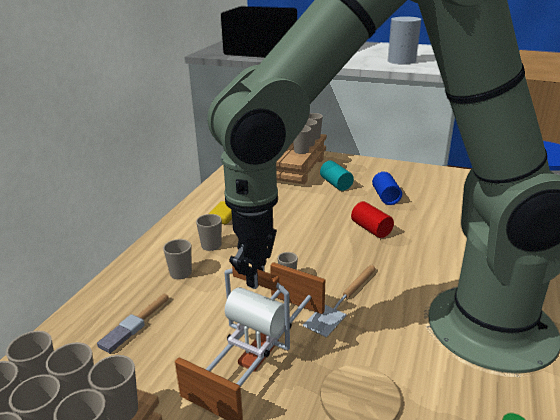

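The tumbler is on the points: the load fell by about 2.5 N at z = 0.190. The carrier is straight around the stilt. Now to set it down with contact sensing.

```bash
python3 - <<'E'
from h import *
z=.184; hit=False
while z>.1735 and not hit:
    z-=.0015; hit=arm.move_l([*GS,z],att(YS,-.0005),vel=.01,contact_N=4); s=arm.sense(); print(round(z,4),hit,np.round(s['ee_pos'][2],4),np.round(s['ft_force'],1),np.round(s['wrist_torque'],2),round(s['time'],2))
c=shot('side'); print('tumbler',track(c,s))
np.save('side5.npy',c,allow_pickle=True)
P=None
E
```

```text
0.1825 False 0.1824 [-0.4 -0.3 -4.1] [-0.01  0.    0.01] 42.52
0.181 False 0.1809 [-0.1  0.5 -5.4] [-0.03  0.01 -0.  ] 42.83
0.1795 False 0.1796 [-0.2  1.3 -1.9] [ 0.03 -0.07  0.  ] 43.12
0.178 True 0.1786 [2.  3.5 4.5] [-0.03 -0.02 -0.  ] 43.33
tumbler (np.float64(0.005647555211695611), 703, np.float64(0.00937171714584165))
```

```bash
python3 - <<'E'
from h import *
print(arm.move_l([*GS,.1772],att(YS),vel=.01,contact_N=8)); s=arm.sense(); print(s['ee_pos'],np.round(s['ft_force'],1))
arm.let_go(); arm.dwell(.3); s=arm.sense(); print(s['width'],np.round(s['ft_force'],1),s['time'])
c=shot('side'); print('tumbler',track(c,s))
arm.move_l([*GS,.33],att(YS),vel=.12,contact_N=5); s=arm.sense(); print(s['time'],s['ee_pos'])
T=shot('top'); save(T,'top6.png'); S=shot('side'); save(S,'side6.png'); np.save('top6.npy',T,allow_pickle=True); np.save('side6.npy',S,allow_pickle=True)
C=np.column_stack([[np.cos(YS),np.sin(YS)],[-np.sin(YS),np.cos(YS)]])
for nm,c in(('T',T),('S',S)):
    vv,uu=np.mgrid[0:420,0:560]; P=deep(c,np.c_[uu.ravel(),vv.ravel()]); z=P[:,2]; h=cv2.cvtColor(c['pixels'],cv2.COLOR_RGB2HSV).reshape(-1,3)
    L=(P[:,:2]-GS)@C; br=(h[:,0]<15)&(h[:,1]>100)
    for sx in(1,-1):
        for sy in(1,-1):
            k=br&(abs(L[:,0]-sx*.172)<.03)&(L[:,1]*sy>.03)&(abs(L[:,1])<.1)&(z>.08)&(z<.12)
            if k.sum()>5: print(nm,'board',sx,sy,k.sum(),'z95',np.round(np.percentile(z[k],95),4),'x',np.round(np.median(L[k,0]),4),'ymax',np.round(np.abs(L[k,1]).max(),4))
    k=(h[:,1]<60)&(h[:,2]>110)&(abs(L[:,0])<.06)&(abs(L[:,1])<.08)&(z>.125)&(z<.16)
    if k.sum(): print(nm,'tumbler',k.sum(),np.round(np.percentile(np.c_[L,z][k],[2,50,98],0),4).tolist())
a=np.hstack([T['pixels'][150:330,0:260],S['pixels'][230:410,140:400]]); a=cv2.resize(a,(800,277)); cv2.imwrite('pics/fin.png',a[:,:,::-1])
E
```

```text
True
[0.45974363 0.25645318 0.17829688] [0.4 0.3 8.5]
0.08491708947141091 [-0.1  0.1  0.4] 44.5583
tumbler (np.float64(0.0055247051695722655), 677, np.float64(0.009123925585802337))
46.025 [0.45859616 0.25515281 0.32937757]
T board 1 1 120 z95 0.0944 x 0.1663 ymax 0.0689
T board 1 -1 117 z95 0.095 x 0.1666 ymax 0.0701
T board -1 1 108 z95 0.0991 x -0.1757 ymax 0.0682
T board -1 -1 105 z95 0.0988 x -0.1752 ymax 0.0694
T tumbler 654 [[-0.023, -0.0564, 0.1371], [-0.0076, -0.0044, 0.1447], [0.0087, 0.0493, 0.1488]]
S board 1 1 253 z95 0.0963 x 0.1756 ymax 0.0715
S board 1 -1 177 z95 0.0961 x 0.176 ymax 0.0684
S board -1 1 163 z95 0.0994 x -0.1675 ymax 0.0702
S board -1 -1 141 z95 0.0993 x -0.1674 ymax 0.0703
S tumbler 1286 [[-0.0167, -0.0559, 0.1259], [0.0163, 0.0016, 0.1437], [0.0338, 0.0657, 0.1508]]
```

View pics/fin.png

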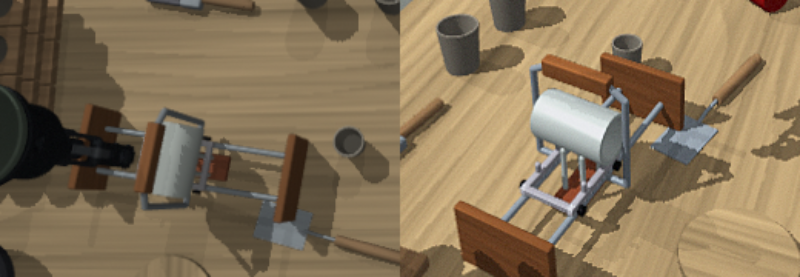

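Final view: the tumbler lies on the four points at z ≈ 0.114, clear of the trolley. The carrier stands free around the stilt, with its −x board about 3.5 mm up on the spatula blade, and the cups are untouched. Handing in.

```bash
python3 - <<'E'
from h import *
arm.dwell(.5); c=shot('side'); s=arm.sense(); print(s['time'],np.abs(s['qd']).max()); print(arm.job_done())
E
```

```text
46.675 0.0011391033535783676
the job is handed in; nothing more can be done
None
```

The job is handed in at 46.7 s, no verdict returned: the trolley held within 1 cm of the middle for over 4 s by the side camera, and the tumbler now lies on the stilt's four points, but the released carrier isn't quite level because one end board rests about 3.5 mm up on the spatula blade.

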